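Unclip the blue-ended stirring wand

TASK

Pull the blue-ended stirring wand straight forward out of its two spring clips, then lower it into the yellow tray for washing and let go, so that it lies flat on the tray's floor. Do not drop it into the tray, and leave the red-ended wand in its clips.

Things in the scene. Friction and masses are not known exactly. Their poses are not given: they have to be found in the camera images.
- wand_blue_mid (a point): Middle of the wand to take: straight white bar, 16 mm diameter, 180 mm long, level along its own y (x, z turn with it), 60 g; blue hexagonal ends, 24 mm across flats, 22 mm long, and two thin blue rings. Held in two clips, 50 mm either side of its middle. Grasp at the middle from above, across the bar: pads up to 60 mm wide clear the clips.
- stand_blue_clip (a point): Fixed stand of the blue wand: point midway between its clips, on the seated wand's axis, 70 mm above the counter. x: level, from the clips' open front to their back; the wand snaps out along -x only (10 to 20 N, clear after 25 mm); y along the wand. Clips: black sprung C, 12 mm wide, a post behind each, 14 mm higher; 86 mm free between posts, down to a base plate 62 mm below.
- tray: Yellow open tray, fixed: 130 mm (its x) by 250 mm (its y) outside, 20 mm high, walls and floor 4 mm thick. Origin at the centre of its underside, z up. A wand lying on its floor has its middle about 16 mm above the origin; lay it along y.
- wand_red_mid (a point): Middle of the other wand: the same, but with red ends and rings, in a stand of its own. Leave it in its clips.
Mind the look-alikes: they are no part of the job. Leave any green look-alike of the part that bears wand_blue_mid alone.

How it is judged:
By the outcome, as a careful person would: the job done as asked, in the order asked, and still so for the second after the job is handed in, with the robot touching nothing.
It also fails if it takes over 43 s, if anything falls off the work surface, if the arm or the gripper's body presses on something with over 40 N, if the wrist force passes 120 N, or if a joint passes its speed limit or range.

ROBOT

A 7-joint arm with a two-finger parallel gripper is mounted at the origin on a cart in front of the work surface, level with it; the furniture and walls round the work are solid. World frame = base frame: x ahead of the robot, y to its left, z up, the work surface at z = 0. Lengths are in m, angles in rad, forces in N, time in s.
With the tool pointing down it reaches from about 0.35 to 0.9 m from the base axis. Payload 7.2 kg.
Tool frame: the origin (TCP) lies midway between the tips of the shut fingers; the grasp point (between the pads) lies 19 mm behind it; z points along the fingers, y is the line along which they close (so a half turn about z gives the same grasp; the last joint's range is limited). The gripper opens to 88 mm and grips with 3 to 60 N. Pads are 20 mm wide; open, the fingers measure 115 mm over their backs; the gripper's body (75 mm by 178 mm) begins 61 mm behind the grasp point.
Start: joints at [1.046, 0.411, -0.013, 1.596, 0.006, 1.134, -0.082], TCP at [0.276, -0.561, 0.223] pointing down, gripper open.
Joint ranges: [-2.95, 2.95], [-0.29, 1.99], [-1.47, 1.44], [0.14, 2.54], [-1.03, 4.17], [0.13, 1.85], [-2.86, 2.86]. Speed limits (rad/s): [2.39, 2.39, 3.01, 3.01, 3.14, 3.14, 3.14].

INTERFACE

Orientations are given as a rotation vector (axis times angle).
In Python, from station import ctrl, get_image, find_in gives the robot as it stands.
- The arm moves only by the shell command python3 -m handwheel 'ROWS' [FORCE]. ROWS is JSON, a list of rows, each an object with "angular": the turn, a rotation vector about the tool's x, y, z in degrees, a list of three; "travel": the shift along the tool's x, y, z in mm, a list of three; "grip": the finger opening in mm, from 0 to 87.8. A call has 1 to 20 rows; each row shifts and turns the commanded pose from where the row before left it, along the tool's axes as they then stand; what a row does not reach is not made up. A row lasts 1/10 s, in which the tool goes at most 50 mm and 8.59 degrees, less where a joint would pass 70% of its speed; a pose out of reach is approached as far as the arm can. A call is refused whole if a number of a shift passes 50 or a number of a turn 8.59, either way. A call with a gripper value outside its range is refused whole. The fingers move at their own pace and stop on an object; FORCE is the grip in N (left out, the last holds). Time passes only in rows, so rows that do not move let the fingers close. It gives the time, the measured TCP pose, the force, the opening and the grip force at its end, in the units of the state.
- ctrl.get_state(): the state, without advancing time (a new reading comes with each control period).
- get_image(name): name is "scene" or "top" or "wrist"; returns a dict with "img" (384x512x3 uint8, red, green, blue), "depth" (384x512 float32, m along the optical axis (not along the pixel's ray), 0 where there is no reading), "vertical_fov" (degrees; the focal length in pixels is half the picture's height over the tangent of half this angle, whatever the lens; pixels are square), "cx", "cy" (the principal point, pixels), "rvec" (rotation vector, rad) and "tvec" (3), from world to camera coordinates, as OpenCV has them. Camera axes: x right, y down, z forward; pixel columns grow to the right and rows downward; lengths in m; the calibration is good to about 2 mm. A picture is of the moment at which its call begins.
- ctrl.sign_off(): hands the job in; it is judged then, once.
Trained networks look in a picture, given as the dict that the camera call returned (one of the last four; its "shot" number tells which), for a name from the list of things; names that differ only in an ending like _2 or _b are one class to them, and where a whole thing is asked for, a point or a joint stands for the part that bears it (a point fixed in the world has none). Each returns a list of dicts, best first, with "conf" (0 to 1); they miss things now and then, are a little off and sometimes report something else, mostly with a low value. They report only what shows in the picture. A call takes as long as a camera call. They do not tell look-alikes from the thing itself.
- find_in(picture, query): "location" ([column, row] in pixels, amid what is visible of it).
The state is a dict: "time_s": time; "joints": joint angles; "qd": joint speeds; "tau": joint torques, N m; "tool_pos": TCP position; "ee_rot": TCP orientation; "ft_force": force on the tool from outside, world axes, zero at the start; "wrist_torque": the same for the moment, N m; "opening": finger opening in m; "gripper_force": force on a finger pad.
Only numpy, scipy, OpenCV 4.12 (cv2) and the standard library are available. Lean on these libraries where they do the work, as an engineer would, in place of code of your own. Each camera call takes 0.05 s, during which the arm holds its last target. There are 200 camera calls.

## Working session

There is one attempt and no reset: what is moved stays moved. The work goes in short steps, Python scripts to look and compute and a shell command to move; the robot and the scene stay as the last step left them, time stands still between calls to the robot, and variables do not carry over. Pictures are saved under pics/ and viewed, at most 10 in all, crops included, and the job is handed in when it is done.

```bash
mkdir -p pics; ls; cat > h.py <<'E'
import numpy as np, cv2
from station import ctrl, get_image, find_in
from scipy.spatial.transform import Rotation as R
def ray(p,u,v):
    h=p["img"].shape[0]; f=h/2/np.tan(np.radians(p["vertical_fov"])/2)
    return np.array([(u-p["cx"])/f,(v-p["cy"])/f,1.0])
def w(p,c): return R.from_rotvec(np.ravel(p["rvec"])).inv().apply(np.asarray(c)-np.ravel(p["tvec"]))
def depth_pt(p,u,v): return w(p,ray(p,u,v)*p["depth"][int(round(v)),int(round(u))])
def plane_pt(p,u,v,z):
    o=w(p,[0,0,0]); d=w(p,ray(p,u,v))-o; return o+d*(z-o[2])/d[2]
def cloud(p):
    vv,uu=np.mgrid[:384,:512]; f=192/np.tan(np.radians(p["vertical_fov"])/2); d=p["depth"]
    c=np.stack([(uu-p["cx"])/f*d,(vv-p["cy"])/f*d,d],-1).reshape(-1,3)
    return w(p,c).reshape(384,512,3)
def save(n,im,s=1): cv2.imwrite(f"pics/{n}.png",cv2.resize(im[...,::-1],None,fx=s,fy=s,interpolation=cv2.INTER_NEAREST))
E
python3 - <<'E'
from h import *
for n in ("scene","top"):
    p=get_image(n); save(n,p["img"],1.5 if n=="top" else 1.5)
    print(n,p["vertical_fov"],w(p,[0,0,0]))
    for q in ("wand_blue_mid","stand_blue_clip","tray","wand_red_mid"):
        for r in find_in(p,q):
            u,v=r["location"]; print(q,r["conf"],np.round([u,v]),depth_pt(p,u,v).round(3))
print(ctrl.get_state())
E
```

```text
pics
scene 54.69291671754308 [0.07256293 0.61397206 0.40792653]
wand_blue_mid 0.89 [248. 166.] [ 0.638 -0.089  0.076]
wand_blue_mid 0.77 [338. 192.] [ 0.439 -0.214  0.016]
stand_blue_clip 0.77 [246. 185.] [ 0.661 -0.11   0.01 ]
tray 0.65 [260. 254.] [0.432 0.128 0.007]
tray 0.47 [251. 166.] [ 0.634 -0.096  0.075]
wand_red_mid 0.57 [151. 219.] [0.597 0.249 0.077]
top 42.98241748604066 [ 4.59473524e-01 -4.10452945e-04  1.23232544e+00]
wand_blue_mid 0.72 [303. 149.] [ 0.637 -0.099  0.074]
wand_blue_mid 0.65 [358. 226.] [ 0.451 -0.232  0.023]
stand_blue_clip 0.83 [302. 144.] [ 0.662 -0.102  0.01 ]
tray 0.56 [224. 236.] [0.434 0.1   0.006]
wand_red_mid 0.91 [167. 167.] [0.603 0.228 0.077]
{'time_s': 0.5, 'joints': array([ 1.04580752,  0.41113431, -0.01271134,  1.59627282,  0.00562688,
        1.13430936, -0.0821616 ]), 'qd': array([-5.62966069e-05,  4.19245278e-04, -1.00293656e-03, -6.75179154e-04,
       -1.42698812e-03,  1.37918118e-03, -3.02107159e-04]), 'tau': array([-1.50389460e-03, -5.87260544e+01,  6.39711432e-01, -2.91163677e+01,
       -5.38780214e-02,  1.12318585e-02,  9.36219158e-05]), 'tool_pos': array([ 0.27563442, -0.56089073,  0.22260218]), 'ee_rot': array([-3.05990824e+00, -7.11389477e-01,  7.09681560e-05]), 'ft_force': array([-0.98145571, -0.54514132, -0.74988142]), 'wrist_torque': array([-0.0384864 , -0.02826746,  0.01676023]), 'gripper_force': 0.0, 'opening': 0.08786298680718324}
```

View pics/top.png

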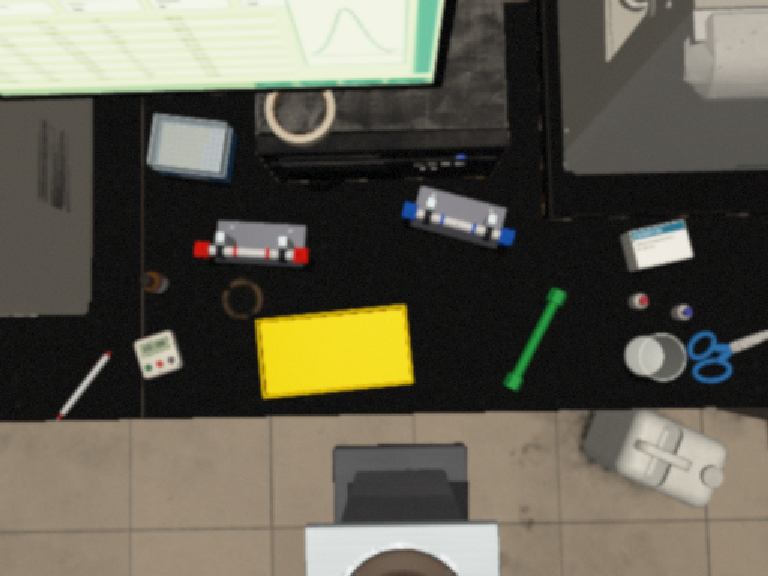

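View pics/scene.png

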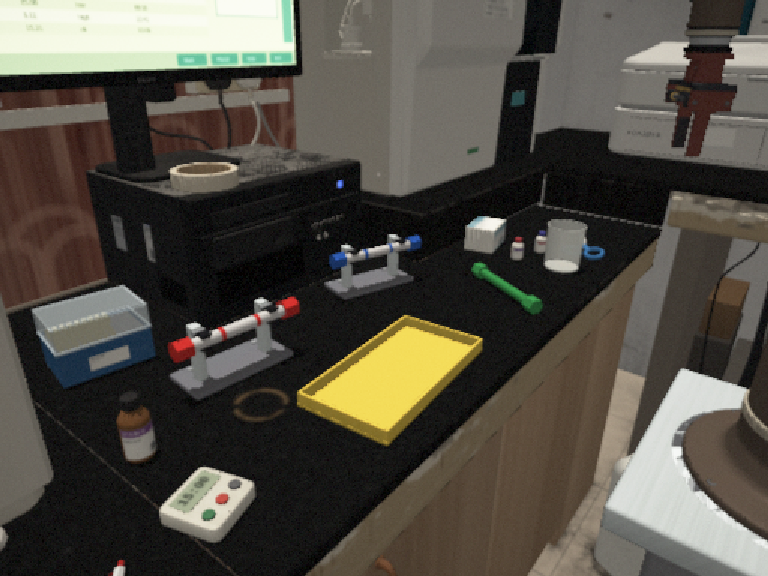

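The pictures show three candidates, in 512x384 top-view pixels: the blue-ended wand in its stand (302,149), the red-ended wand (167,167), and a loose green look-alike (358,226). I choose (302,149). The black box just behind the stand could get in the gripper's way, so I'll measure it.

```bash
python3 - <<'E'
from h import *
def blobs(p,lo,hi,box,mn=8):
    hsv=cv2.cvtColor(p["img"],cv2.COLOR_RGB2HSV); m=cv2.inRange(hsv,lo,hi)
    k=np.zeros_like(m); x0,y0,x1,y1=box; k[y0:y1,x0:x1]=1; m*=k
    n,l,s,c=cv2.connectedComponentsWithStats(m); return [(l==i,c[i],s[i][4]) for i in range(1,n) if s[i][4]>=mn]
for n,box in (("top",(260,125,350,170)),("scene",(215,150,290,185))):
    p=get_image(n); C=cloud(p)
    b=sorted(blobs(p,(105,130,60),(130,255,255),box),key=lambda t:-t[2])[:2]; e=[]
    for m,c,a in b:
        P=C[m]; pp=plane_pt(p,*c,0.07 if n=="scene" else 0.078); e.append(pp); print(n,c.round(1),a,"cloud med",np.median(P,0).round(4),"max z",P[:,2].max().round(3),"plane",pp.round(4))
    d=e[0]-e[1]; print("mid",np.mean(e,0).round(4),"len",np.linalg.norm(d).round(4),"yaw of axis deg",np.degrees(np.arctan2(d[1],d[0])).round(2)%180)
    y=blobs(p,(22,120,80),(35,255,255),(0,0,512,384),500)
    m=y[0][0]
    if n=="top":
        r=cv2.minAreaRect(np.argwhere(m)[:,::-1].astype(np.float32)); bx=cv2.boxPoints(r)
        W=np.array([plane_pt(p,*q,0.02) for q in bx]); print("tray",W.round(4),W.mean(0).round(4),[np.linalg.norm(W[i]-W[i-1]).round(4) for i in range(4)])
        top=p
        # height map round the blue stand
        for x in np.arange(.58,.86,.02):
            s=[C[(abs(C[...,0]-x)<.01)&(abs(C[...,1]-yy)<.015)][:,2] for yy in np.arange(-.28,.1,.03)]
            print(round(x,2),[round(float(np.max(t)),2) if len(t) else None for t in s])
        save("crop",p["img"][115:185,255:355],6)
E
```

```text
top [337.6 157.2] 118 cloud med [ 0.6159 -0.1803  0.0787] max z 0.087 plane [ 0.6153 -0.18    0.078 ]
top [272.1 139.9] 111 cloud med [ 0.6604 -0.0253  0.0794] max z 0.088 plane [ 0.661  -0.0255  0.078 ]
mid [ 0.6381 -0.1027  0.078 ] len 0.1611 yaw of axis deg 73.5
tray [[ 0.4972  0.2371  0.02  ]
 [ 0.5175 -0.0189  0.02  ]
 [ 0.3823 -0.0295  0.02  ]
 [ 0.3618  0.2245  0.02  ]] [0.4397 0.1033 0.02  ] [np.float64(0.136), np.float64(0.2568), np.float64(0.1356), np.float64(0.2548)]
0.58 [0.01, 0.01, 0.01, 0.01, 0.01, 0.0, 0.01, 0.0, 0.0, 0.01, 0.01, 0.01, 0.0]
0.6 [0.01, 0.01, 0.01, 0.09, 0.08, 0.01, 0.01, 0.01, 0.0, 0.01, 0.01, 0.01, 0.01]
0.62 [0.01, 0.01, 0.01, 0.09, 0.09, 0.09, 0.08, 0.01, 0.01, 0.01, 0.01, 0.01, 0.01]
0.64 [0.11, 0.11, 0.01, 0.01, 0.09, 0.08, 0.08, 0.09, 0.09, 0.08, 0.01, 0.01, 0.0]
0.66 [0.61, 0.44, 0.01, 0.01, 0.08, 0.01, 0.01, 0.09, 0.09, 0.09, 0.01, 0.01, 0.01]
0.68 [0.62, 0.61, 0.01, 0.01, 0.01, 0.01, 0.01, 0.09, 0.08, 0.08, 0.01, 0.01, 0.01]
0.7 [0.62, 0.62, 0.01, 0.01, 0.01, 0.01, 0.01, 0.01, 0.01, 0.01, 0.01, 0.01, 0.01]
0.72 [0.62, 0.62, 0.01, 0.01, 0.21, 0
[... 193 characters left out ...]
9, 0.59, 0.6, 0.6]
0.78 [0.39, 0.56, 0.0, 0.0, 0.21, 0.21, 0.21, 0.21, 0.21, 0.21, 0.21, 0.21, 0.24]
0.8 [0.39, 0.39, 0.01, 0.0, 0.21, 0.21, 0.21, 0.21, 0.21, 0.21, 0.21, 0.21, 0.24]
0.82 [0.39, 0.39, 0.01, 0.0, 0.21, 0.21, 0.21, 0.21, 0.21, 0.21, 0.21, 0.21, 0.21]
0.84 [0.41, 0.39, 0.01, 0.0, 0.21, 0.21, 0.21, 0.21, None, None, None, None, None]
0.86 [0.39, 0.39, 0.0, 0.0, 0.21, 0.21, 0.21, 0.21, None, None, None, None, None]
scene [224.4 172.9] 110 cloud med [ 0.6562 -0.0186  0.074 ] max z 0.085 plane [ 0.6641 -0.0272  0.07  ]
scene [276.  160.6] 72 cloud med [ 0.6083 -0.1746  0.0761] max z 0.085 plane [ 0.6179 -0.187   0.07  ]
mid [ 0.641  -0.1071  0.07  ] len 0.1663 yaw of axis deg 73.88
```

View pics/crop.png

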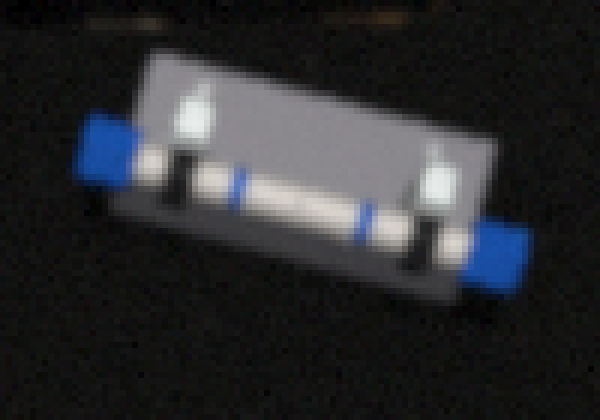

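The crop confirms the blue ends at crop (108,150) and (500,258), seated in the black clips with the open front toward the robot. The box behind is 0.21 m high, with its front about 70 mm behind the bar, so a vertical gripper body (±89 mm) would hit it. I'll tilt the tool about 33° forward and hold the bar near the fingertips. First comes yaw, then a standoff.

```bash
cat > plan.py <<'E'
from h import *
def tool_R(yaw_axis_deg,tilt):  # tool y = back dir turned up by tilt, z = down leaning to the back
    a=np.radians(yaw_axis_deg-90); b=np.array([np.cos(a),np.sin(a),0]); t=np.radians(tilt); u=np.array([0,0,1.])
    z=np.sin(t)*b-np.cos(t)*u; y=np.cos(t)*b+np.sin(t)*u
    return np.stack([np.cross(y,z),y,z],1),b
def delta(pos,Rt,st=None):
    st=st or ctrl.get_state(); R0=R.from_rotvec(st["ee_rot"])
    print("t",round(st["time_s"],2),"pos",st["tool_pos"].round(4),"F",st["ft_force"].round(1),"open",round(st["opening"],4),"gf",round(st["gripper_force"],1))
    print("target",np.round(pos,4),"turn deg (tool)",np.degrees((R0.inv()*R.from_matrix(Rt)).as_rotvec()).round(1))
    d=np.asarray(pos)-st["tool_pos"]; print("shift mm: tool now",(R0.inv().apply(d)*1e3).round(1)," target axes",(Rt.T@d*1e3).round(1))
MID=np.array([.639,-.104,.070]); AX=73.7
TR=np.array([.4397,.1033,0]); TAX=94.5
E
python3 -m handwheel '[{"angular":[0,0,0],"travel":[0,0,-40],"grip":60},{"angular":[0,0,-8],"travel":[0,0,-40],"grip":60},{"angular":[0,0,-8],"travel":[0,0,0],"grip":60},{"angular":[0,0,-8],"travel":[0,0,0],"grip":60},{"angular":[0,0,-8],"travel":[0,0,0],"grip":60},{"angular":[0,0,-8],"travel":[0,0,0],"grip":60},{"angular":[0,0,-8],"travel":[0,0,0],"grip":60},{"angular":[0,0,0],"travel":[0,0,0],"grip":60}]'
python3 - <<'E'
from plan import *
Rt,b=tool_R(AX,33); g=MID+Rt[:,2]*.009
delta(g-Rt[:,2]*.16,Rt)
Rv,_=tool_R(AX,0); delta(g-Rt[:,2]*.16,Rv)
E
```

```text
time_s: 1.4
tool_pos: [0.2755, -0.5609, 0.3026]
ee_rot: [2.504, 1.897, 0.0]
ft_force: [0.5, 0.7, -0.0]
opening: 0.0601
gripper_force: 0.0
t 1.4 pos [ 0.2755 -0.5609  0.3026] F [ 0.5  0.7 -0. ] open 0.0601 gf 0.0
target [ 0.5601 -0.0809  0.1966] turn deg (tool) [-33.   -0.2   0.6]
shift mm: tool now [539.1 143.8 106.1]  target axes [540.6  58.3 164.3]
t 1.4 pos [ 0.2755 -0.5609  0.3026] F [ 0.5  0.7 -0. ] open 0.0601 gf 0.0
target [ 0.5601 -0.0809  0.1966] turn deg (tool) [ 0.  -0.   0.6]
shift mm: tool now [539.1 143.8 106.1]  target axes [540.6 138.4 106. ]
```

```bash
python3 -m handwheel '[{"angular":[0,0,0],"travel":[36,9.6,0],"grip":60},{"angular":[0,0,0],"travel":[36,9.6,0],"grip":60},{"angular":[0,0,0],"travel":[36,9.6,0],"grip":60},{"angular":[0,0,0],"travel":[36,9.6,0],"grip":60},{"angular":[0,0,0],"travel":[36,9.6,0],"grip":60},{"angular":[0,0,0],"travel":[36,9.6,0],"grip":60},{"angular":[0,0,0],"travel":[36,9.6,0],"grip":60},{"angular":[0,0,0],"travel":[36,9.6,0],"grip":60},{"angular":[0,0,0],"travel":[36,9.6,0],"grip":60},{"angular":[0,0,0],"travel":[36,9.6,0],"grip":60},{"angular":[0,0,0],"travel":[36,9.6,0],"grip":60},{"angular":[0,0,0],"travel":[36,9.6,0],"grip":60},{"angular":[0,0,0],"travel":[36,9.6,0],"grip":60},{"angular":[0,0,0],"travel":[36,9.6,0],"grip":60},{"angular":[0,0,0],"travel":[36,9.6,0],"grip":60},{"angular":[0,0,0],"travel":[0,0,0],"grip":60}]'
python3 -m handwheel '[{"angular":[-8,0,0],"travel":[0,0,0],"grip":60},{"angular":[-8,0,0],"travel":[0,0,0],"grip":60},{"angular":[-8,0,0],"travel":[0,0,0],"grip":60},{"angular":[-8,0,0],"travel":[0,0,0],"grip":60},{"angular":[-1,0,0],"travel":[0,0,0],"grip":60},{"angular":[0,0,0],"travel":[0,0,0],"grip":60},{"angular":[0,0,0],"travel":[0,0,0],"grip":60}]'
python3 - <<'E'
from plan import *
Rt,b=tool_R(AX,33); g=MID+Rt[:,2]*.009
delta(g-Rt[:,2]*.16,Rt)
p=get_image("wrist"); save("wrist1",p["img"],1.5)
for q in ("wand_blue_mid","stand_blue_clip"):
    for r in find_in(p,q): print(q,r["conf"],np.round(r["location"]),depth_pt(p,*r["location"]).round(4))
C=cloud(p); hsv=cv2.cvtColor(p["img"],cv2.COLOR_RGB2HSV); m=cv2.inRange(hsv,(105,130,60),(130,255,255))
n,l,s,c=cv2.connectedComponentsWithStats(m)
for i in range(1,n):
    if s[i][4]>30: print(c[i].round(1),s[i],np.median(C[l==i],0).round(4))
E
```

```text
time_s: 3.0
tool_pos: [0.5632, -0.0747, 0.3026]
ee_rot: [-2.502, -1.897, -0.004]
ft_force: [-0.8, 1.1, 0.0]
opening: 0.06
gripper_force: 0.0
time_s: 3.7
tool_pos: [0.5628, -0.0813, 0.304]
ee_rot: [2.11, 1.591, 0.472]
ft_force: [-0.5, 0.3, 0.0]
opening: 0.0599
gripper_force: 0.0
t 3.7 pos [ 0.5628 -0.0813  0.304 ] F [-0.5  0.3  0. ] open 0.0599 gf 0.0
target [ 0.5601 -0.0809  0.1966] turn deg (tool) [-0.  -0.2  0.3]
shift mm: tool now [ -0.5 -60.8  88.6]  target axes [ -0.4 -60.8  88.5]
wand_blue_mid 0.7 [  9. 302.] [ 0.3882 -0.1804  0.0217]
wand_blue_mid 0.6 [200. 154.] [ 0.6331 -0.0951  0.0716]
stand_blue_clip 0.97 [196. 146.] [ 0.6538 -0.1031  0.0081]
stand_blue_clip 0.3 [17. 99.] [0.4886 0.0122 0.0043]
[193.  86.] [190  77   7  21 104] [ 0.651  -0.0208  0.0703]
[203.6 219.4] [196 208  23  23 145] [ 0.6103 -0.1757  0.0691]
```

View pics/wrist1.png

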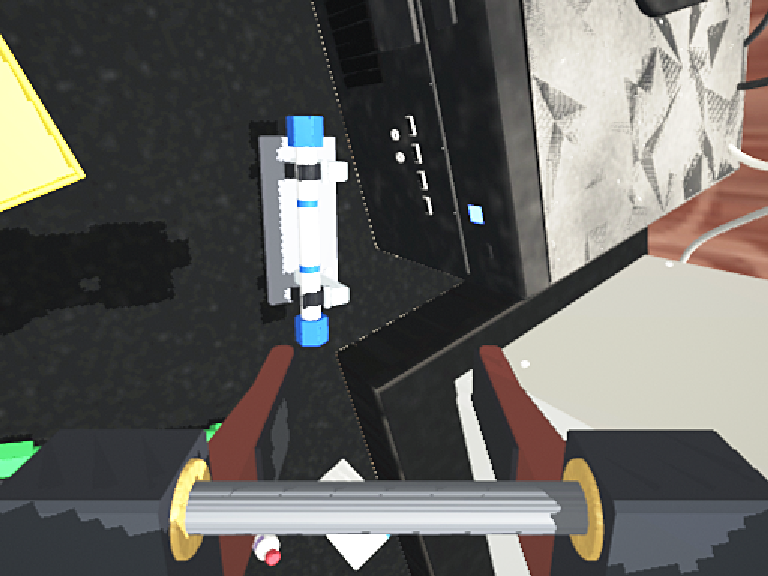

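The wrist view shows the wand with ends at (203,87) and (208,221) and its clips toward the left/front. The box is behind it and the gripper is clear. I'll refine the axis and the box front from this view.

```bash
python3 - <<'E'
from plan import *
p=get_image("wrist"); C=cloud(p); hsv=cv2.cvtColor(p["img"],cv2.COLOR_RGB2HSV); m=cv2.inRange(hsv,(95,90,60),(130,255,255))
n,l,s,c=cv2.connectedComponentsWithStats(m); e=[]
for i in range(1,n):
    if s[i][4]>200 and s[i][0]<230:
        r=cv2.minAreaRect(np.argwhere(l==i)[:,::-1].astype(np.float32)); e.append(plane_pt(p,*r[0],.07)); print(s[i],r,e[-1].round(4))
if len(e)==2:
    d=e[0]-e[1]; print("mid",np.mean(e,0).round(4),np.linalg.norm(d),np.degrees(np.arctan2(d[1],d[0])))
for lo,hi in ((.1,.14),(.14,.18),(.18,.225)):
    q=C[(C[...,2]>lo)&(C[...,2]<hi)&(C[...,1]>-.2)&(C[...,1]<.02)&(C[...,0]>.66)]
    for y in (-.15,-.11,-.07,-.03): 
        k=q[abs(q[:,1]-y)<.02]; print(lo,y,len(k),np.percentile(k[:,0],2).round(3) if len(k) else "")
E
```

```text
[190  77  26  21 516] ((202.5, 87.0), (20.0, 25.0), 90.0) [ 0.661  -0.0244  0.07  ]
[196 209  23  23 425] ((207.0, 220.0), (22.0, 22.0), 90.0) [ 0.615  -0.1774  0.07  ]
mid [ 0.638  -0.1009  0.07  ] 0.15983077695615908 73.30145223935695
0.1 -0.15 442 0.726
0.1 -0.11 620 0.725
0.1 -0.07 708 0.725
0.1 -0.03 807 0.725
0.14 -0.15 557 0.724
0.14 -0.11 774 0.721
0.14 -0.07 896 0.724
0.14 -0.03 1058 0.724
0.18 -0.15 4607 0.726
0.18 -0.11 6324 0.726
0.18 -0.07 7174 0.726
0.18 -0.03 8008 0.726
```

```bash
sed -i 's/MID=.*/MID=np.array([.638,-.102,.070]); AX=73.5/' plan.py
python3 -m handwheel '[{"angular":[0,0,0],"travel":[0.2,-20,29],"grip":60},{"angular":[0,0,0],"travel":[0.5,-21,29],"grip":60},{"angular":[0,0,0],"travel":[0.5,-21,30],"grip":60},{"angular":[0,0,0],"travel":[0,0,30],"grip":60},{"angular":[0,0,0],"travel":[0,0,30],"grip":60},{"angular":[0,0,0],"travel":[0,0,20],"grip":60},{"angular":[0,0,0],"travel":[0,0,0],"grip":60},{"angular":[0,0,0],"travel":[0,0,0],"grip":60}]'
python3 - <<'E'
from plan import *
Rt,b=tool_R(AX,33); g=MID+Rt[:,2]*.009
delta(g,Rt)
E
```

```text
time_s: 4.7
tool_pos: [0.6002, -0.0904, 0.1296]
ee_rot: [2.109, 1.594, 0.471]
ft_force: [-0.4, 0.3, 0.9]
opening: 0.0601
gripper_force: 0.0
t 4.7 pos [ 0.6002 -0.0904  0.1296] F [-0.4  0.3  0.9] open 0.0601 gf 0.0
target [ 0.6427 -0.1034  0.0625] turn deg (tool) [-0.  -0.3  0.6]
shift mm: tool now [-0.8  0.8 80.5]  target axes [-0.4  0.7 80.5]
```

```bash
python3 -m handwheel '[{"angular":[0,0,0.5],"travel":[-0.5,0.7,20],"grip":60},{"angular":[0,0,0],"travel":[0,0,20],"grip":60},{"angular":[0,0,0],"travel":[0,0,20],"grip":60},{"angular":[0,0,0],"travel":[0,0,14],"grip":60},{"angular":[0,0,0],"travel":[0,0,6],"grip":60},{"angular":[0,0,0],"travel":[0,0,0],"grip":60},{"angular":[0,0,0],"travel":[0,0,0],"grip":60}]'
python3 - <<'E'
from plan import *
Rt,b=tool_R(AX,33); g=MID+Rt[:,2]*.009
delta(g,Rt)
p=get_image("scene"); save("s2",p["img"][110:230,170:330],4.5)
p=get_image("wrist"); save("w2",p["img"],1.2)
E
```

```text
time_s: 5.4
tool_pos: [0.6424, -0.1035, 0.0643]
ee_rot: [2.116, 1.583, 0.475]
ft_force: [0.2, -0.1, -0.4]
opening: 0.06
gripper_force: 0.0
t 5.4 pos [ 0.6424 -0.1035  0.0643] F [ 0.2 -0.1 -0.4] open 0.06 gf 0.0
target [ 0.6427 -0.1034  0.0625] turn deg (tool) [ 0.1 -0.3  0. ]
shift mm: tool now [ 0.2 -0.8  1.7]  target axes [ 0.2 -0.8  1.7]
```

View pics/s2.png

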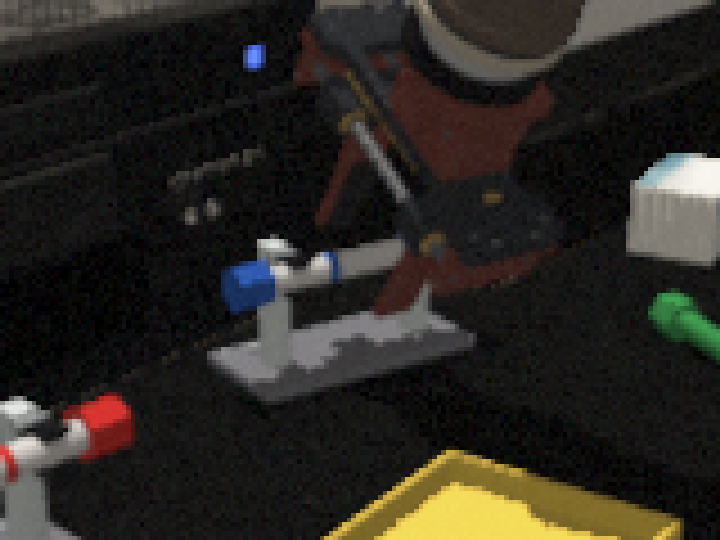

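View pics/w2.png

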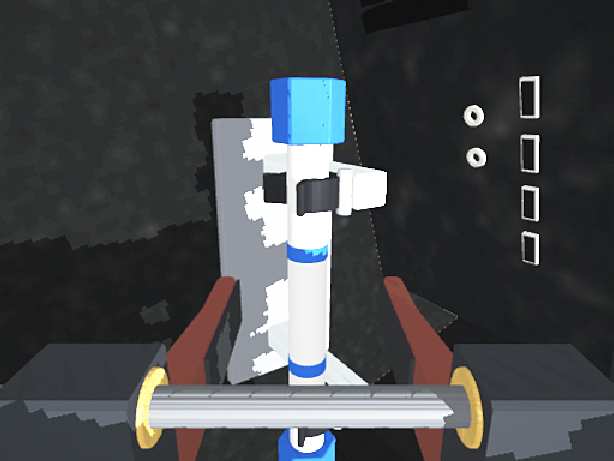

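The bar is centred between the fingers and the pads sit midway between the rings. Now I'll close.

```bash
python3 -m handwheel '[{"angular":[0,0,0],"travel":[0,0,1.5],"grip":60},{"angular":[0,0,0],"travel":[0,0,0],"grip":20},{"angular":[0,0,0],"travel":[0,0,0],"grip":10},{"angular":[0,0,0],"travel":[0,0,0],"grip":10},{"angular":[0,0,0],"travel":[0,0,0],"grip":5},{"angular":[0,0,0],"travel":[0,0,0],"grip":5},{"angular":[0,0,0],"travel":[0,0,0],"grip":5},{"angular":[0,0,0],"travel":[0,0,0],"grip":5}]' 50
```

```text
time_s: 6.3
tool_pos: [0.6431, -0.1035, 0.0619]
ee_rot: [2.116, 1.584, 0.474]
ft_force: [0.0, 0.3, 0.3]
opening: 0.0149
gripper_force: 50.0
```

```bash
python3 -m handwheel '[{"angular":[0,0,0],"travel":[0,-4.2,-2.7],"grip":5},{"angular":[0,0,0],"travel":[0,-4.2,-2.7],"grip":5},{"angular":[0,0,0],"travel":[0,-4.2,-2.7],"grip":5},{"angular":[0,0,0],"travel":[0,-4.2,-2.7],"grip":5},{"angular":[0,0,0],"travel":[0,-4.2,-2.7],"grip":5},{"angular":[0,0,0],"travel":[0,-4.2,-2.7],"grip":5},{"angular":[0,0,0],"travel":[0,-4.2,-2.7],"grip":5},{"angular":[0,0,0],"travel":[0,-4.2,-2.7],"grip":5},{"angular":[0,0,0],"travel":[0,-4.2,-2.7],"grip":5},{"angular":[0,0,0],"travel":[0,-4.2,-2.7],"grip":5},{"angular":[0,0,0],"travel":[0,-4.2,-2.7],"grip":5},{"angular":[0,0,0],"travel":[0,-4.2,-2.7],"grip":5},{"angular":[0,0,0],"travel":[0,0,0],"grip":5},{"angular":[0,0,0],"travel":[0,0,0],"grip":5}]'
python3 - <<'E'
from plan import *
p=get_image("wrist"); save("w3",p["img"],1.2)
E
```

```text
time_s: 7.7
tool_pos: [0.5857, -0.0867, 0.0618]
ee_rot: [2.116, 1.584, 0.475]
ft_force: [0.2, -0.5, -1.1]
opening: 0.0148
gripper_force: 50.0
```

View pics/w3.png

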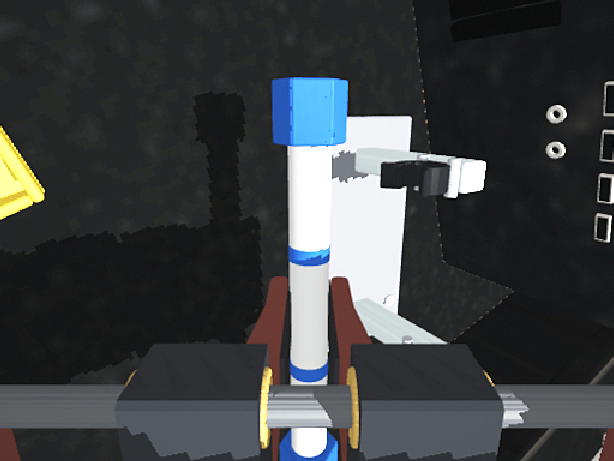

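The wand is out of both clips and held square in the fingers. Next I'll lift it, bring the tool upright and yaw it to line up with the tray.

```bash
python3 -m handwheel '[{"angular":[0,0,0],"travel":[0,16,-25],"grip":5},{"angular":[0,0,0],"travel":[0,16,-25],"grip":5},{"angular":[0,0,0],"travel":[0,16,-25],"grip":5},{"angular":[0,0,0],"travel":[0,-25,-16],"grip":5},{"angular":[0,0,0],"travel":[0,-25,-16],"grip":5},{"angular":[6.6,0,0],"travel":[0,0,0],"grip":5},{"angular":[6.6,0,0],"travel":[0,0,0],"grip":5},{"angular":[6.6,0,0],"travel":[0,0,0],"grip":5},{"angular":[6.6,0,0],"travel":[0,0,0],"grip":5},{"angular":[6.6,0,0],"travel":[0,0,0],"grip":5},{"angular":[0,0,-7],"travel":[0,0,0],"grip":5},{"angular":[0,0,-7],"travel":[0,0,0],"grip":5},{"angular":[0,0,-7],"travel":[0,0,0],"grip":5},{"angular":[0,0,0],"travel":[0,0,0],"grip":5},{"angular":[0,0,0],"travel":[0,0,0],"grip":5}]'
python3 - <<'E'
from plan import *
Rt,b=tool_R(TAX,0)
delta([TR[0],TR[1],.06],Rt)
E
```

```text
time_s: 9.25
tool_pos: [0.5308, -0.09, 0.1306]
ee_rot: [1.993, 2.101, 0.101]
ft_force: [0.5, 0.5, -0.6]
opening: 0.0149
gripper_force: 50.0
t 9.25 pos [ 0.5308 -0.09    0.1306] F [ 0.5  0.5 -0.6] open 0.0149 gf 50.0
target [0.4397 0.1033 0.06  ] turn deg (tool) [12.4  7.5 -1.5]
shift mm: tool now [204.1 -91.4  25.7]  target axes [199.8 -75.7  70.6]
```

```bash
python3 -m handwheel '[{"angular":[2.5,1.5,-0.3],"travel":[0,0,0],"grip":5},{"angular":[2.5,1.5,-0.3],"travel":[0,0,0],"grip":5},{"angular":[2.5,1.5,-0.3],"travel":[0,0,0],"grip":5},{"angular":[2.5,1.5,-0.3],"travel":[0,0,0],"grip":5},{"angular":[2.4,1.5,-0.3],"travel":[0,0,0],"grip":5},{"angular":[0,0,0],"travel":[0,0,0],"grip":5},{"angular":[0,0,0],"travel":[0,0,0],"grip":5}]'
python3 - <<'E'
from plan import *
Rt,b=tool_R(TAX,0)
delta([TR[0],TR[1],.06],Rt)
E
```

```text
time_s: 9.95
tool_pos: [0.5308, -0.0897, 0.1303]
ee_rot: [2.129, 2.308, -0.002]
ft_force: [-1.0, 0.8, -1.3]
opening: 0.015
gripper_force: 50.0
t 9.95 pos [ 0.5308 -0.0897  0.1303] F [-1.   0.8 -1.3] open 0.015 gf 50.0
target [0.4397 0.1033 0.06  ] turn deg (tool) [-0.   0.1  0.1]
shift mm: tool now [199.9 -75.2  69.9]  target axes [199.5 -75.7  70.3]
```

```bash
python3 -m handwheel '[{"angular":[0,0,0],"travel":[25,-9.5,0],"grip":5},{"angular":[0,0,0],"travel":[25,-9.5,0],"grip":5},{"angular":[0,0,0],"travel":[25,-9.5,0],"grip":5},{"angular":[0,0,0],"travel":[25,-9.5,0],"grip":5},{"angular":[0,0,0],"travel":[25,-9.5,0],"grip":5},{"angular":[0,0,0],"travel":[25,-9.5,0],"grip":5},{"angular":[0,0,0],"travel":[25,-9.5,0],"grip":5},{"angular":[0,0,0],"travel":[25,-9.5,0],"grip":5},{"angular":[0,0,0],"travel":[0,0,25],"grip":5},{"angular":[0,0,0],"travel":[0,0,25],"grip":5},{"angular":[0,0,0],"travel":[0,0,20],"grip":5},{"angular":[0,0,0],"travel":[0,0,0],"grip":5},{"angular":[0,0,0],"travel":[0,0,0],"grip":5}]'
python3 - <<'E'
from plan import *
Rt,b=tool_R(TAX,0)
delta([TR[0],TR[1],.007],Rt)
p=get_image("wrist"); save("w4",p["img"],1.2)
p=get_image("scene"); save("s4",p["img"][140:310,170:350],4)
E
```

```text
time_s: 11.25
tool_pos: [0.4381, 0.1035, 0.0607]
ee_rot: [2.127, 2.311, -0.003]
ft_force: [0.3, -0.4, 0.1]
opening: 0.0146
gripper_force: 50.0
t 11.25 pos [0.4381 0.1035 0.0607] F [ 0.3 -0.4  0.1] open 0.0146 gf 50.0
target [0.4397 0.1033 0.007 ] turn deg (tool) [-0.   0.1  0.3]
shift mm: tool now [-0.2  1.6 53.7]  target axes [-0.3  1.5 53.7]
```

View pics/w4.png

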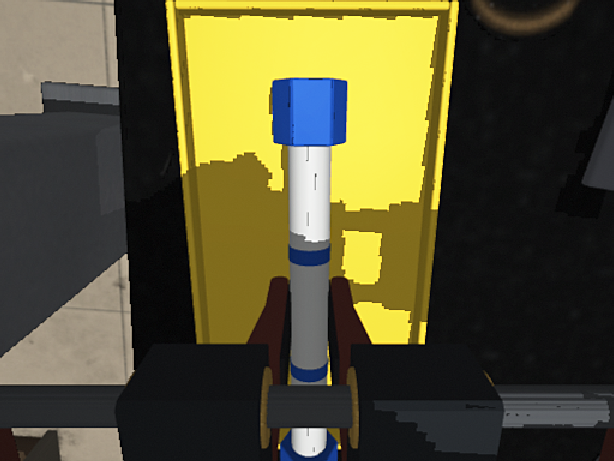

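View pics/s4.png

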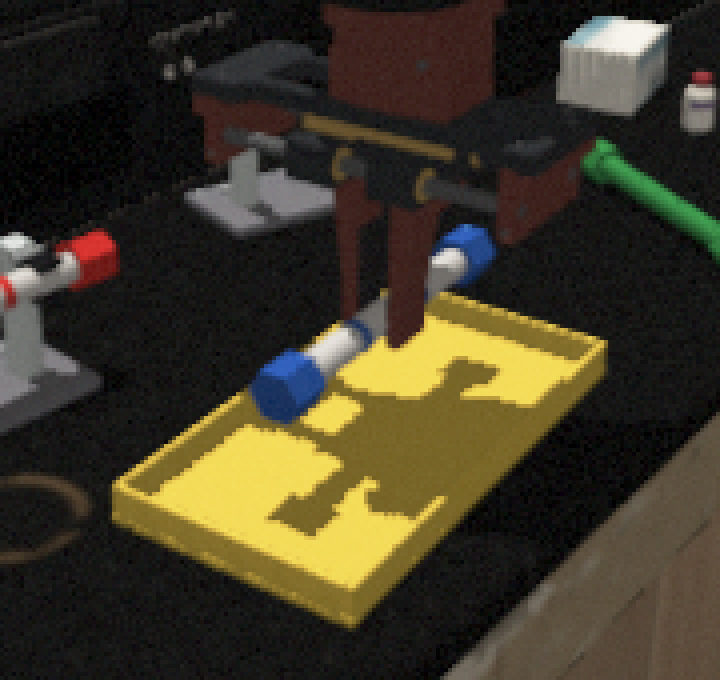

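It is aligned over the tray, with about 40 mm still to lower. I'll come down close, then creep to contact.

```bash
python3 -m handwheel '[{"angular":[0,0,0.2],"travel":[0,1.5,12],"grip":5},{"angular":[0,0,0],"travel":[0,0,12],"grip":5},{"angular":[0,0,0],"travel":[0,0,12],"grip":5},{"angular":[0,0,0],"travel":[0,0,9],"grip":5},{"angular":[0,0,0],"travel":[0,0,0],"grip":5},{"angular":[0,0,0],"travel":[0,0,0],"grip":5}]' 20; python3 -m handwheel '[{"angular":[0,0,0],"travel":[0,0,1],"grip":5},{"angular":[0,0,0],"travel":[0,0,1],"grip":5},{"angular":[0,0,0],"travel":[0,0,1],"grip":5},{"angular":[0,0,0],"travel":[0,0,1],"grip":5},{"angular":[0,0,0],"travel":[0,0,0],"grip":5}]'
```

```text
time_s: 11.95
tool_pos: [0.4397, 0.1034, 0.015]
ee_rot: [-2.131, -2.308, 0.004]
ft_force: [0.5, -0.3, -0.4]
opening: 0.0155
gripper_force: 20.0
time_s: 12.45
tool_pos: [0.44, 0.1032, 0.0113]
ee_rot: [2.131, 2.307, -0.003]
ft_force: [0.2, -0.4, -0.8]
opening: 0.0151
gripper_force: 20.0
```

```bash
for i in 1 2; do python3 -m handwheel '[{"angular":[0,0,0],"travel":[0,0,1],"grip":5},{"angular":[0,0,0],"travel":[0,0,0],"grip":5},{"angular":[0,0,0],"travel":[0,0,0],"grip":5}]' | grep -E 'pos|force'; done
```

```text
tool_pos: [0.44, 0.1032, 0.0103]
ft_force: [-0.3, 0.6, -0.9]
gripper_force: 20.0
tool_pos: [0.44, 0.1032, 0.0093]
ft_force: [0.0, -0.0, -1.3]
gripper_force: 20.0
```

```bash
python3 -m handwheel '[{"angular":[0,0,0],"travel":[0,0,1],"grip":5},{"angular":[0,0,0],"travel":[0,0,0],"grip":5},{"angular":[0,0,0],"travel":[0,0,0],"grip":5}]' | grep -E 'pos|force'; python3 -m handwheel '[{"angular":[0,0,0],"travel":[0,0,0.7],"grip":5},{"angular":[0,0,0],"travel":[0,0,0],"grip":5},{"angular":[0,0,0],"travel":[0,0,0],"grip":5}]' | grep -E 'pos|force'
```

```text
tool_pos: [0.44, 0.1032, 0.0083]
ft_force: [0.4, 0.8, 0.3]
gripper_force: 20.0
tool_pos: [0.44, 0.1032, 0.0076]
ft_force: [0.3, 0.2, -0.9]
gripper_force: 20.0
```

```bash
python3 -m handwheel '[{"angular":[0,0,0],"travel":[0,0,0.8],"grip":5},{"angular":[0,0,0],"travel":[0,0,0],"grip":5},{"angular":[0,0,0],"travel":[0,0,0],"grip":5}]' | grep -E 'pos|force'; python3 - <<'E'
from plan import *
F=[]
p=get_image("wrist"); C=cloud(p); hsv=cv2.cvtColor(p["img"],cv2.COLOR_RGB2HSV); m=cv2.inRange(hsv,(95,90,40),(130,255,255))
n,l,s,c=cv2.connectedComponentsWithStats(m)
for i in range(1,n):
    if s[i][4]>80: print(s[i],np.percentile(C[l==i][:,2],[5,50,95]).round(4))
y=cv2.inRange(hsv,(22,120,150),(35,255,255))>0; print("floor z",np.median(C[y][:,2]).round(4))
for k in range(6): get_image("top"); F.append(ctrl.get_state()["ft_force"][2])
print(np.mean(F))
E
```

```text
tool_pos: [0.4401, 0.1032, 0.007]
ft_force: [-0.4, -0.8, 2.7]
gripper_force: 20.0
[ 226   65   63   57 3435] [0.0193 0.0278 0.0294]
[241 204  34  18 423] [0.0198 0.0238 0.0254]
[242 300  31  18 320] [0.02   0.0238 0.0253]
[233 357  48  27 578] [0.0129 0.0216 0.027 ]
floor z 0.0042
3.3108055251115016
```

Contact: about 3 N upward, and the hex top is at about 28 mm, which puts the axis at about 16 mm. Now I'll release gently.

```bash
python3 -m handwheel '[{"angular":[0,0,0],"travel":[0,0,0],"grip":12},{"angular":[0,0,0],"travel":[0,0,0],"grip":16},{"angular":[0,0,0],"travel":[0,0,0],"grip":17},{"angular":[0,0,0],"travel":[0,0,0],"grip":19},{"angular":[0,0,0],"travel":[0,0,0],"grip":22},{"angular":[0,0,0],"travel":[0,0,0],"grip":26},{"angular":[0,0,0],"travel":[0,0,0],"grip":32},{"angular":[0,0,0],"travel":[0,0,0],"grip":40},{"angular":[0,0,0],"travel":[0,0,0],"grip":40},{"angular":[0,0,0],"travel":[0,0,0],"grip":40},{"angular":[0,0,0],"travel":[0,0,-3],"grip":40},{"angular":[0,0,0],"travel":[0,0,-10],"grip":40},{"angular":[0,0,0],"travel":[0,0,-20],"grip":40},{"angular":[0,0,0],"travel":[0,0,-30],"grip":40},{"angular":[0,0,0],"travel":[0,0,-40],"grip":40},{"angular":[0,0,0],"travel":[0,0,-40],"grip":40},{"angular":[0,0,0],"travel":[0,0,0],"grip":40},{"angular":[0,0,0],"travel":[0,0,0],"grip":40},{"angular":[0,0,0],"travel":[0,0,0],"grip":40}]' 5
python3 - <<'E'
from plan import *
p=get_image("scene"); save("s5",p["img"],1.5)
p=get_image("wrist"); C=cloud(p); hsv=cv2.cvtColor(p["img"],cv2.COLOR_RGB2HSV); m=cv2.inRange(hsv,(95,90,40),(130,255,255))
n,l,s,c=cv2.connectedComponentsWithStats(m)
for i in range(1,n):
    if s[i][4]>80: print(s[i],np.median(C[l==i],0).round(4))
E
```

```text
time_s: 16.2
tool_pos: [0.4395, 0.103, 0.1493]
ee_rot: [2.132, 2.307, -0.004]
ft_force: [-0.7, -0.9, -0.4]
opening: 0.0398
gripper_force: 0.0
[241  75  32  28 885] [0.4328 0.1832 0.0274]
[249 150  18   8 123] [0.438  0.1303 0.0232]
[250 207  17   8 108] [0.4423 0.0786 0.0232]
[245 246  27  30 623] [0.4464 0.028  0.0271]
```

View pics/s5.png

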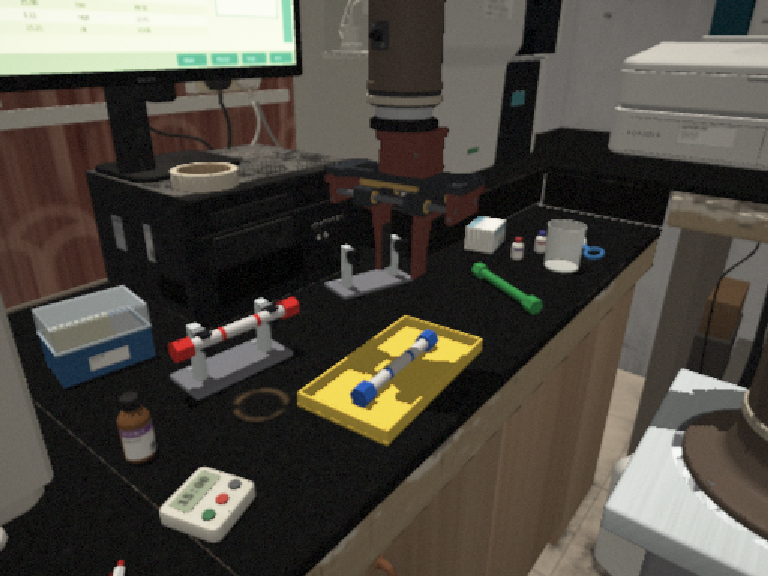

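The blue wand lies flat in the tray, with ends at (363,392) and (428,340). The red wand is still in its clips, the green one is untouched and the gripper is clear.

```bash
python3 -c "
from station import ctrl
print(ctrl.sign_off())"
```

```text
the job is handed in; nothing more can be done
None
```

The blue-ended wand was pulled out of its clips and set down flat on the yellow tray's floor; the red and green wands were left untouched, and the job was handed in at about 16 s of the 43 s allowed.

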